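Hang the drying basket on the spring-keeper side hooks

ROBOT

A 6-joint arm with a two-finger parallel gripper is mounted at the origin on a cart in front of the work surface, level with it; the furniture and walls round the work are solid. World frame = base frame: x ahead of the robot, y to its left, z up, the work surface at z = 0. Lengths are in m, angles in rad, forces in N, time in s.
With the tool pointing down it reaches from about 0.325 to 0.775 m from the base axis. Payload 5.5 kg.
Tool frame: the origin (TCP) lies midway between the tips of the shut fingers; the grasp point (between the pads) lies 19 mm behind it; x points along the fingers, y is the direction in which the jaws open and shut, and the axes are right-handed (so a half turn about x gives the same grasp; the last joint's range is limited). The gripper opens to 88 mm and grips with 3 to 60 N. Pads are 20 mm wide; open, the fingers measure 115 mm over their backs; the gripper's body (75 mm by 178 mm) begins 61 mm behind the grasp point.
Start: joints at [1.199, 0.091, 1.231, -0, 1.82, -0.057], TCP at [0.186, 0.571, 0.223] pointing down, gripper open.
Joint ranges: [-2.87, 2.87], [-0.86, 2.18], [0.17, 2.46], [-1.51, 4.65], [0.06, 2.69], [-2.65, 2.65]. Speed limits (rad/s): [2.57, 2.57, 3.01, 3.14, 3.14, 3.14].

INTERFACE

Orientations are given as [roll, pitch, yaw] about the fixed x, y, z axes, in that order (R = Rz(yaw) Ry(pitch) Rx(roll)).
In Python, from rig import readout, read_camera, camera_info, order gives the robot as it stands. The module is installed in compiled form; this text tells all that it offers.
- The arm moves only by the tool jog_arm, never from a script. Its argument "steps" is a list of rows, each a list of 3 entries, a list of its own where there are three numbers: the opening, from 0 (shut) to 1 (fully open), then the shift along the world's x, y, z in cm, then the turn, a rotation vector about the world's x, y, z in rad. In form: [[claw, [tx, ty, tz], [rx, ry, rz]], ...]. A call has 1 to 10 rows; each row is the pose to reach, as a shift and turn from the pose measured when the call began; what a row does not reach only later rows make up. A row lasts 1/12 s, in which the tool goes at most 41.7 mm and 7.16 degrees, less where a joint would pass 70% of its speed; a pose out of reach is approached as far as the arm can. A call with a gripper value outside its range is refused whole. The fingers move at their own pace and stop on an object; "force" is the grip in N (left out, the last holds). Time passes only in rows, so rows that repeat a pose let the fingers close. It gives the time, the measured TCP pose, the force and the opening at its end, in the units of the state.
- readout.get_state(): the state, without advancing time (a new reading comes with each control period).
- read_camera(name): name is "side" or "top"; returns the picture (480x640x3 uint8, red, green, blue); there is no depth.
- camera_info(name): a dict with "intrinsics" (3x3 intrinsics, pixels), "dist_coeffs" ([k1, k2, p1, p2, k3] as OpenCV has them; the pictures are not rectified), "rvec" (rotation vector, rad) and "tvec" (3), from world to camera coordinates, as OpenCV has them. Camera axes: x right, y down, z forward; pixel columns grow to the right and rows downward; lengths in m; the calibration is good to about 2 mm. A picture is of the moment at which its call begins. camera_info takes no time and is no camera call.
- order.job_done(): hands the job in, once; it reports no verdict.
The state is a dict: "time_s": time; "joint_pos": joint angles; "qvel": joint speeds; "tau": joint torques, N m; "position": TCP position; "orientation": TCP orientation; "wrist_force": force on the tool from outside, world axes, zero at the start; "ft_torque": the same for the moment, N m; "finger_gap": opening from 0.0 (shut) to 1.0 (fully open).
Only numpy, scipy, OpenCV 4.12 (cv2) and the standard library are available. Lean on these libraries where they do the work, as an engineer would, in place of code of your own. Each camera call takes 0.05 s, during which the arm holds its last target. There are 200 camera calls.

TASK

Hang the steel drying basket on the stand: bring the ends of its level bar sideways into the open mouths of the pair of hooks, push the orange spring keeper right back with the bar, and lower the bar into the throats until it rests on the green pads and the keeper has sprung shut over it. The hook head is clamped by hand, so feel for it and be gentle: do not ram or force the basket against the stand, do not press on the stand with the gripper, do not tip the basket over, and leave the other things where they are. Let go at the end, so that the basket hangs by itself.

Things in the scene. Friction and masses are not known exactly. Their poses are not given: they have to be found in the camera images.
- basket_grip (a point): Grasp here: middle of the upright wooden grip of the loose drying basket (about 0.35 kg). The grip is 26 mm wide along the basket's x and 14 mm thick along its y (close the fingers along y); it ends 17 mm above this point and 65 mm below it. The bar's axis is 58 mm straight below this point. Axes are the basket's: z up, x along the bar.
- basket_bar (a point): Mid-point of the axis of the basket's level steel bar, 8 mm thick, 108 mm long along the basket's x, bare from 13 to 50 mm out on both sides of the grip; the hooks take it there. It is 145 mm above the basket's underside. At each end (54 mm out) a 6 mm upright wire goes down to the perforated steel cup, 100 mm across, 45 mm high: its rim is 100 mm below the bar and must pass under the hooks.
- stand: Fixed stand: grey foot plate, x -55 to 55, y -30 to 130 mm, 12 mm thick; post 18 mm thick, 272 mm high, at y = +100 mm. Origin on the table top; z up, y from hooks to post. The hook head on the post has two equal aluminium hook plates, each 8 mm thick, at x = -30 and +30 mm, with mouths open towards -y: the bar, lying along x, enters by moving along +y.
- hook_nominal (a point): NOMINAL reference point of the hook head: mid-throat in y, top of the ledge (215 mm above the table) in z, midway between the plates in x; axes as the stand's. The real head is clamped up to 20 mm higher or lower and up to 12 mm to either side in y (not measured: find it by touch or sight). The y and z given for ledge, keeper and throat count from the REAL point.
- keeper (a joint): Travel of the orange spring keeper in m along the stand's +y: 0 shut, 0.014 fully back on its stop; about 2 N to start, 7 N fully back, returns by itself. It blocks the way above the throats (z = 0.5 to 11 mm); its front face is at y = -8 mm when shut, +6 mm when fully back. The bar can go down only when it is 10 mm or more back.
- seat (a joint): Travel of the green sprung pads at the foot of the throats in m: 0 up, 0.004 fully pressed; 1.3 to 2.3 N, so the hanging basket presses them right down. The throats are pockets from y = -6 to +8 mm below the ledge; pad top at z = -14 mm (up) or -18 mm (pressed), so the hung bar's axis is at z = -14 mm, and the keeper closes above it.
- bottle: Bystander: white bottle with a blue cap, 60 mm across, 155 mm high; origin at the centre of its underside.
- vial: Bystander: small vial with a black cap, 31 mm across, 62 mm high; origin at the centre of its underside.
- stamp: Bystander: wooden hand stamp, 37 x 48 x 74 mm high; origin at the centre of its underside.
- tape: Bystander: roll of tape lying flat, 100 mm across, 24 mm high; origin at the centre of its underside.
- basket: The basket; origin at the centre of its underside, axes as at its grip.
- ledge_nominal (a point): NOMINAL point on top of the hooks' ledge, 30 mm before (-y of) the nominal reference point; off by as much as that. The flat ledge top is at z = 0 from y = -46 (then a rounded nose to -53) to y = -6 mm. An upper finger hangs over it from y = -14 mm backwards, underside at z = +12, top at z = +19 mm; before y = -14 the ledge is open from above. The plates' underside is at z = -30 mm.

How it is judged:
By the outcome, as a careful person would: the job done as asked, in the order asked, and still so for the second after the job is handed in, with the robot touching nothing.
It also fails if it takes over 51 s, if anything falls off the work surface, if the arm or the gripper's body presses on something with over 40 N, if the wrist force passes 120 N, or if a joint passes its speed limit or range.

## Working session

There is one attempt and no reset: what is moved stays moved. The work goes in short steps, Python scripts to look and compute and a tool call to move; the robot and the scene stay as the last step left them, time stands still between calls to the robot, and variables do not carry over. Pictures are saved under pics/ and viewed, about 8 in all and at most 12, crops included, and the job is handed in when it is done.

Besides the shell and the picture viewer there is one more tool, called after "Request:" by a JSON object that holds its "method" and its "body". jog_arm: Moves the arm, as the interface text tells. Its arguments: {"type":"object","properties":{"steps":{"type":"array","items":{"type":"array"}},"force":{"type":"number"}},"required":["steps"]}

```bash
mkdir -p pics; python3 - <<'E'
from rig import readout, read_camera, camera_info, order
import cv2, json
for n in ("side","top"):
    im=read_camera(n); cv2.imwrite(f"pics/{n}0.png",im[:,:,::-1]); print(n,camera_info(n))
s=readout.get_state(); print(s)
E
```

```text
side {'intrinsics': array([[515.61641996,   0.        , 318.60087342],
       [  0.        , 515.61641996, 239.34239232],
       [  0.        ,   0.        ,   1.        ]]), 'dist_coeffs': array([-0.12663683,  0.        ,  0.        ,  0.        ,  0.        ]), 'rvec': array([ 2.25849767, -0.4712658 ,  0.19612328]), 'tvec': array([-0.54897519,  0.23487321,  1.14033951])}
top {'intrinsics': array([[504.27722053,   0.        , 325.99165016],
       [  0.        , 504.27722053, 238.66715368],
       [  0.        ,   0.        ,   1.        ]]), 'dist_coeffs': array([0.0152259, 0.       , 0.       , 0.       , 0.       ]), 'rvec': array([ 2.14665819, -2.09848733,  0.19436498]), 'tvec': array([-0.08599959,  0.599307  ,  1.3464861 ])}
{'time_s': 0.1, 'joint_pos': array([ 1.19928686e+00,  9.18081016e-02,  1.23176830e+00, -6.29497945e-05,
        1.81976812e+00, -5.67360301e-02]), 'qvel': array([-0.00142208, -0.00032987, -0.00300968, -0.00119038,  0.00110542,
       -0.00172959]), 'tau': array([ 2.47553835e-03, -4.47856021e+01, -4.07570422e+01,  7.01851188e-02,
        2.84670753e-02, -1.15561820e-04]), 'position': array([0.1857097 , 0.57026617, 0.22160365]), 'orientation': array([-1.59270595,  1.5690434 , -1.90749484]), 'wrist_force': array([0.24508694, 0.11567048, 0.00989911]), 'ft_torque': array([ 0.0376549 ,  0.00257994, -0.00974535]), 'finger_gap': 0.9997302961754339}
```

View pics/side0.png

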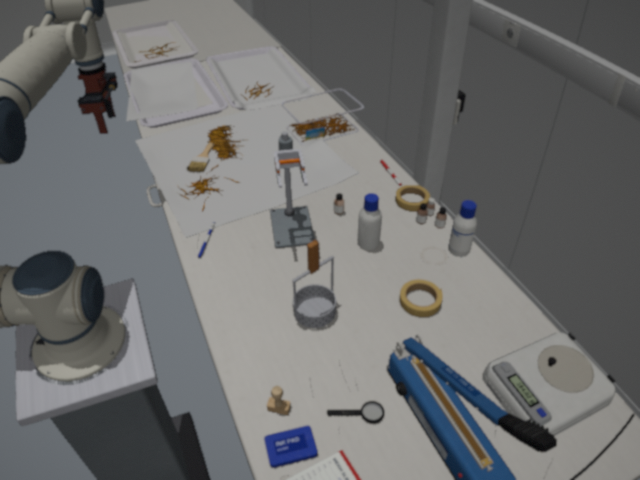

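View pics/top0.png

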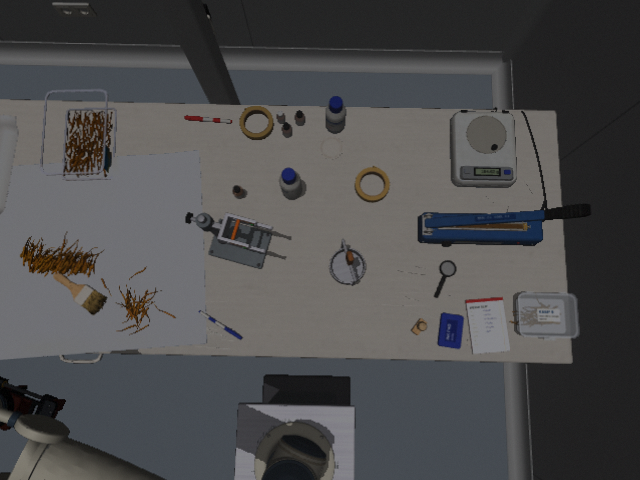

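The side view shows the basket's grip at (314,256) and the stand's head at about (290,160). In the top view the basket is at (348,265) and the stand at (240,238), with its hooks pointing right. I'll enlarge both.

```bash
cat > h.py <<'E'
import cv2, numpy as np
from rig import camera_info
from scipy.optimize import least_squares
def crop(src,dst,x0,y0,w,h,k):
    im=cv2.imread(src)[y0:y0+h,x0:x0+w]
    im=cv2.resize(im,None,fx=k,fy=k,interpolation=cv2.INTER_CUBIC)
    for i in range(0,w,10):
        if (x0+i)%10==0:
            big=(x0+i)%20==0
            cv2.line(im,(i*k,0),(i*k,8 if big else 4),(0,255,255),1)
            if big: cv2.putText(im,str(x0+i),(i*k,20),0,.38,(0,255,255),1)
    for i in range(0,h,10):
        if (y0+i)%10==0:
            cv2.line(im,(0,i*k),(8,i*k),(0,255,255),1); cv2.putText(im,str(y0+i),(10,i*k+4),0,.38,(0,255,255),1)
    cv2.imwrite(dst,im)
C={n:camera_info(n) for n in ("side","top")}
def proj(n,P):
    c=C[n]; return cv2.projectPoints(np.atleast_2d(np.float64(P)),c["rvec"],c["tvec"],c["intrinsics"],c["dist_coeffs"])[0].reshape(-1,2)
def ray(n,uv):
    c=C[n]; p=cv2.undistortPoints(np.float64([[uv]]),c["intrinsics"],c["dist_coeffs"]).ravel()
    R=cv2.Rodrigues(c["rvec"])[0]; return (-R.T@c["tvec"]).ravel(), R.T@np.array([*p,1.])
def onz(n,uv,z):
    o,d=ray(n,uv); return o+d*(z-o[2])/d[2]
def tri(a,b):  # side px, top px
    r=least_squares(lambda P:np.r_[proj("side",P)[0]-a,proj("top",P)[0]-b],onz("top",b,.1)); return r.x,np.abs(r.fun).max()
E
python3 - <<'E'
from h import crop
crop("pics/side0.png","pics/s1.png",260,120,100,75,8)
crop("pics/side0.png","pics/s2.png",260,195,100,75,8) if 0 else crop("pics/side0.png","pics/s2.png",260,200,133,133-33,6) if 0 else crop("pics/side0.png","pics/s2.png",260,195,112,140,4)
crop("pics/top0.png","pics/t1.png",180,200,200,100,4)
E
```

```text
(no output)
```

View pics/s1.png

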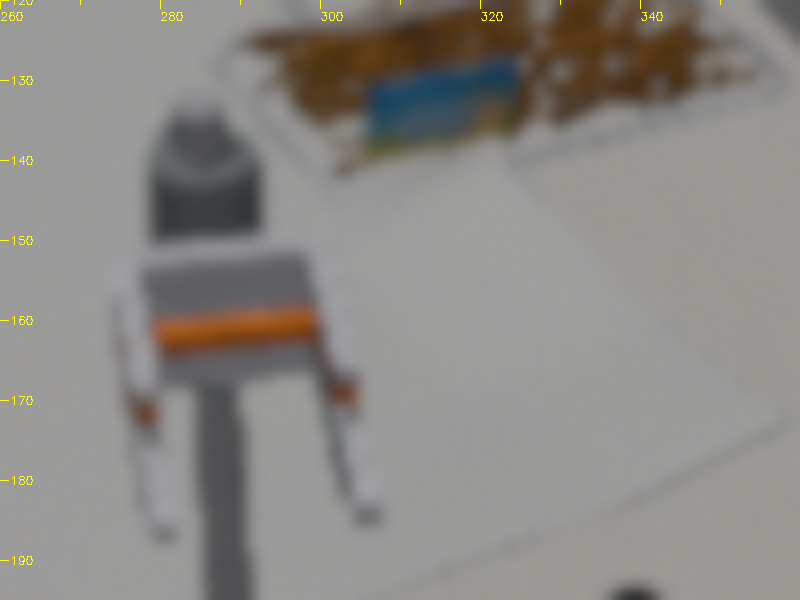

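View pics/s2.png

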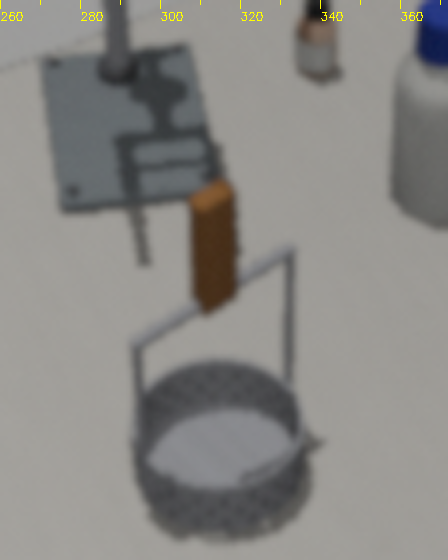

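View pics/t1.png

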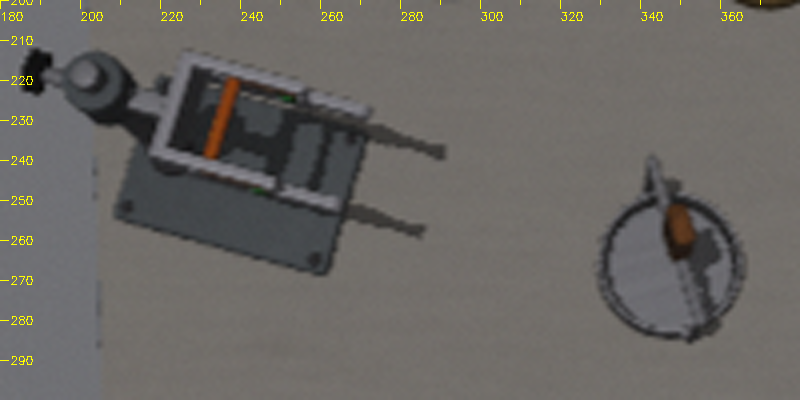

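In the side crops the plate corners are at (270.5,210), (306,206.5), (275.5,247.5), the plate tips at (281,187) and (306,184.5), and the bar ends at about (294,281) and (332,257.5). In the top crop the plate corners are at (262,268.5), (209,253.7), (272,233), the hook tips at (272.5,227.5) and (264.5,251), and the basket cup is round about (348,266).

```bash
python3 - <<'E'
from h import *
np.set_printoptions(precision=4,suppress=True)
for n in C:
    print(n,ray(n,(320,240))[0])
# bar end tops (side,top) ; grip top
for nm,a,b in [("barnear",(294,281),(353.5,283)),("barfar",(332,257.5),(342.8,240.5)),("griptop",(312.5,243),(349.3,253))]:
    print(nm,*tri(a,b))
# plate
obsS=[((-55,130),(270.5,210)),((55,130),(306.3,206.5)),((-55,-30),(275.5,246.5))]
obsT=[((-55,-30),(261.5,267.5)),((-55,130),(209,253.5)),((55,-30),(272,233))]
def pl(p,q,z):
    c,s=np.cos(p[2]),np.sin(p[2]); q=np.array(q)/1000; return [p[0]+c*q[0]-s*q[1],p[1]+s*q[0]+c*q[1],z]
def f(p):
    return np.r_[[proj("side",pl(p,q,.012))[0]-o for q,o in obsS],[proj("top",pl(p,q,.012))[0]-o for q,o in obsT]].ravel()
r=least_squares(f,[.4,.1,-.25],loss="soft_l1"); print("stand",r.x,np.round(f(r.x),1).reshape(-1,2).tolist())
p=r.x
for nm,a,b in [("tip-",(281,186.5),(264.5,251)),("tip+",(306,184),(272.5,227.5)),("key-",(280,162),(232.5,238.5)),("key+",(299,160),(238,220)),("postfoot",(288,213),(0,0)),]:
    if b[0]:
        P,e=tri(a,b); c,s=np.cos(p[2]),np.sin(p[2]); d=P[:2]-p[:2]; print(nm,P,e,"standframe",(c*d[0]+s*d[1])*1e3,(-s*d[0]+c*d[1])*1e3,P[2]*1e3)
E
```

```text
side [ 0.2391 -0.8591  0.9283]
top [ 0.3423 -0.0796  1.4339]
barnear [ 0.4761 -0.147   0.1436] 2.06933624352763
barfar [ 0.5808 -0.1167  0.1457] 0.17982276618633364
griptop [ 0.5331 -0.1301  0.218 ] 1.2951474611478488
stand [ 0.5803  0.1234 -0.244 ] [[-0.9, -0.4], [1.3, -1.1], [-0.3, 0.4], [0.4, 0.8], [-0.9, 0.1], [0.9, -1.4]]
tip- [0.5366 0.0753 0.2233] 0.3520281202278852 standframe -30.745383448648667 -57.163357238055454 223.27626861976182
tip+ [0.5939 0.0584 0.2249] 0.13528794280546208 standframe 28.87048672902027 -59.747698269654656 224.90557556129684
key- [0.563  0.152  0.2383] 0.33339983219673286 standframe -23.7127498070173 23.52936714893983 238.2687274921273
key+ [0.6087 0.1413 0.2381] 0.2212197897306396 standframe 23.25630005307714 24.226210786429895 238.09018538540644
```

```bash
cat > fit.py <<'E'
from h import *
np.set_printoptions(precision=4,suppress=True)
W=[ # cam, stand xyz(mm) , head?, pixel
("side",(-55,130,12),0,(270.5,210)),("side",(55,130,12),0,(306.3,206.5)),("side",(-55,-30,12),0,(275.5,246.5)),
("top",(-55,-30,12),0,(261.5,267.5)),("top",(-55,130,12),0,(209,253.5)),("top",(55,-30,12),0,(272,233)),
("side",(-30,-8,4),1,(278,171.7)),("side",(30,-8,4),1,(303,169.2)),
("top",(-30,-14,19),1,(250.2,247.5)),("top",(30,-14,19),1,(256.2,224.2)),
("top",(-30,-53,-7),1,(264.8,251)),("top",(30,-53,-7),1,(272.7,227.5)),
("side",(-30,-53,-9),1,(281,186.5)),("side",(30,-53,-9),1,(306,184)),]
def pt(p,q,h):
    x,y,z=np.array(q)/1000
    if h: y+=p[3]; z+=.215+p[4]
    c,s=np.cos(p[2]),np.sin(p[2]); return [p[0]+c*x-s*y,p[1]+s*x+c*y,z]
f=lambda p:np.r_[[proj(n,pt(p,q,h))[0]-o for n,q,h,o in W]].ravel()
def solve(): return least_squares(f,[.58,.12,-.25,0,0],loss="soft_l1").x
if __name__=="__main__":
    p=solve(); print(p)
    for w,e in zip(W,f(p).reshape(-1,2)): print(w[:2],e.round(1))
    print("hook pt",pt(p,(0,0,0),1)); 
    # basket: bar mid x,y,yaw, upright z known
    B=[("side",(-54,0,145),(294,281.5)),("top",(-54,0,145),(353.5,283.5)),("side",(54,0,145),(332,257.5)),("top",(54,0,145),(342.8,240)),("side",(0,0,220),(312.3,243)),("top",(0,0,220),(349.3,252.8)),("top",(0,0,45),(347.5,266)),]
    bp=lambda b,q:[b[0]+(np.cos(b[2])*q[0]-np.sin(b[2])*q[1])/1e3,b[1]+(np.sin(b[2])*q[0]+np.cos(b[2])*q[1])/1e3,q[2]/1e3]
    g=lambda b:np.r_[[proj(n,bp(b,q))[0]-o for n,q,o in B]].ravel()
    b=least_squares(g,[.53,-.13,.28],loss="soft_l1").x; print("basket",b,g(b).round(1).reshape(-1,2).tolist())
    im=cv2.imread("pics/top0.png")
    for k,z in (("stand",0),):
        pass
E
python3 fit.py
```

```text
[ 0.5788  0.1235 -0.2485 -0.0081  0.0191]
('side', (-55, 130, 12)) [-1.2 -0.4]
('side', (55, 130, 12)) [ 1.  -0.9]
('side', (-55, -30, 12)) [-0.9  0.4]
('top', (-55, -30, 12)) [0.3 1.3]
('top', (-55, 130, 12)) [-1.   0.4]
('top', (55, -30, 12)) [ 0.9 -0.8]
('side', (-30, -8, 4)) [ 0.1 -0.2]
('side', (30, -8, 4)) [ 0.2 -0.2]
('top', (-30, -14, 19)) [-1.4 -2.4]
('top', (30, -14, 19)) [ 0.  -2.8]
('top', (-30, -53, -7)) [1.  0.2]
('top', (30, -53, -7)) [0.2 0.4]
('side', (-30, -53, -9)) [-0.6  0.5]
('side', (30, -53, -9)) [-0.   0.3]
hook pt [np.float64(0.5768405010510314), np.float64(0.1157352770254511), np.float64(0.23413538843164383)]
basket [ 0.5297 -0.1321  0.2925] [[-0.8, -0.6], [0.7, -3.4], [0.0, 0.1], [-0.0, 0.2], [0.1, 0.1], [0.5, 2.8], [-0.6, -0.8]]
```

```bash
cat > st.py <<'E'
from rig import readout
import numpy as np
from scipy.spatial.transform import Rotation as R
np.set_printoptions(precision=4,suppress=True)
def st():
    s=readout.get_state(); M=R.from_euler("xyz",s["orientation"]).as_matrix()
    print("t",s["time_s"],"pos",s["position"],"x",M[:,0],"yawY",np.arctan2(M[1,1],M[0,1]),"q",s["joint_pos"],"F",s["wrist_force"],"T",s["ft_torque"],"gap",s["finger_gap"])
    return s,M
if __name__=="__main__":
    s,M=st()
    y=np.arctan2(M[1,1],M[0,1])
    for t in (.2925+np.pi/2,-.2485+np.pi/2):
        d=(t-y+np.pi/2)%np.pi-np.pi/2; print("turn",d)
    # rotation vector to level exactly w/ target yaw
E
python3 st.py
```

```text
t 0.1 pos [0.1857 0.5703 0.2216] x [-0.0006 -0.0017 -1.    ] yawY 1.2560074701580137 q [ 1.1993  0.0918  1.2318 -0.0001  1.8198 -0.0567] F [0.2451 0.1157 0.0099] T [ 0.0377  0.0026 -0.0097] gap 0.9997302961754339
turn 0.6072888566368828
turn 0.06628885663688289
```

Request:
{"method": "jog_arm", "body": {"steps": [[1,[0,0,4],[0,0,0]],[1,[1.5,-3,7],[0,0,0.06]],[1,[3,-6.5,8],[0,0,0.12]],[1,[4.7,-10,8],[0,0,0.18]],[1,[6.5,-13.5,8],[0,0,0.24]],[1,[8,-17,8],[0,0,0.3]],[1,[9.5,-20.5,8],[0,0,0.36]],[1,[11,-24,8],[0,0,0.42]],[1,[12.5,-27.5,8],[0,0,0.48]],[1,[14,-31,8],[0,0,0.54]]]}}

```text
time_s: 0.93
position: [0.3258, 0.2585, 0.3013]
orientation: [-1.758, 1.569, -1.529]
wrist_force: [0.9, -0.2, -0.5]
finger_gap: 1.0
```

```bash
python3 st.py
```

```text
t 0.9333 pos [0.3258 0.2585 0.3013] x [ 0.0001 -0.0019 -1.    ] yawY 1.7994284421110067 q [ 0.5903 -0.365   1.5047 -0.0018  2.0029 -1.2099] F [ 0.8893 -0.2188 -0.526 ] T [0.0139 0.0143 0.0231] gap 0.9998149702596055
turn 0.06386788468388982
turn -0.4771321153161101
```

Request:
{"method": "jog_arm", "body": {"steps": [[1,[1.8,-3.5,0],[0,0,0.06]],[1,[3.6,-7,0],[0,0,0.064]],[1,[5.5,-10.6,0],[0,0,0.064]],[1,[7.5,-14.2,0],[0,0,0.064]],[1,[9.3,-17.8,0],[0,0,0.064]],[1,[11.2,-21.4,0],[0,0,0.064]],[1,[13,-25,0],[0,0,0.064]],[1,[15,-28.6,0],[0,0,0.064]],[1,[16.8,-32.2,0],[0,0,0.064]],[1,[18.5,-35.5,0],[0,0,0.064]]]}}

```text
time_s: 1.77
position: [0.5112, -0.0989, 0.3006]
orientation: [-2.15, 1.569, -1.858]
wrist_force: [1.3, 0.2, 0.9]
finger_gap: 0.996
```

Request:
{"method": "jog_arm", "body": {"steps": [[1,[1,-2,0],[0,0,0]],[1,[1.9,-3.5,0],[0,0,0]],[1,[1.9,-3.5,0],[0,0,0]],[1,[1.9,-3.5,0],[0,0,0]]]}}

```text
time_s: 2.1
position: [0.5301, -0.1343, 0.2996]
orientation: [-3.13, 1.568, -2.84]
wrist_force: [0.8, 0.1, 0.2]
finger_gap: 0.999
```

```bash
python3 - <<'E'
from st import *; st()
from h import *
from rig import read_camera
for n in C: cv2.imwrite(f"pics/{n}1.png",read_camera(n)[:,:,::-1])
crop("pics/top1.png","pics/a.png",300,200,100,100,5); crop("pics/side1.png","pics/b.png",270,190,60,100,5)
a=cv2.imread("pics/a.png"); b=cv2.imread("pics/b.png"); cv2.imwrite("pics/ab1.png",np.hstack([a,b]))
print(proj("top",[s for s in [[.530,-.132,.22],[.530,-.132,.3]]]))
E
```

```text
t 2.1 pos [ 0.5301 -0.1343  0.2996] x [-0.0026 -0.0008 -1.    ] yawY 1.8611042339509698 q [-0.3094 -0.0202  1.2074 -0.0017  1.9567 -2.1711] F [0.7963 0.1266 0.2241] T [0.0837 0.0607 0.0112] gap 0.99869257609204
[[349.7533 255.4585]
 [351.3465 250.1242]]
```

View pics/ab1.png

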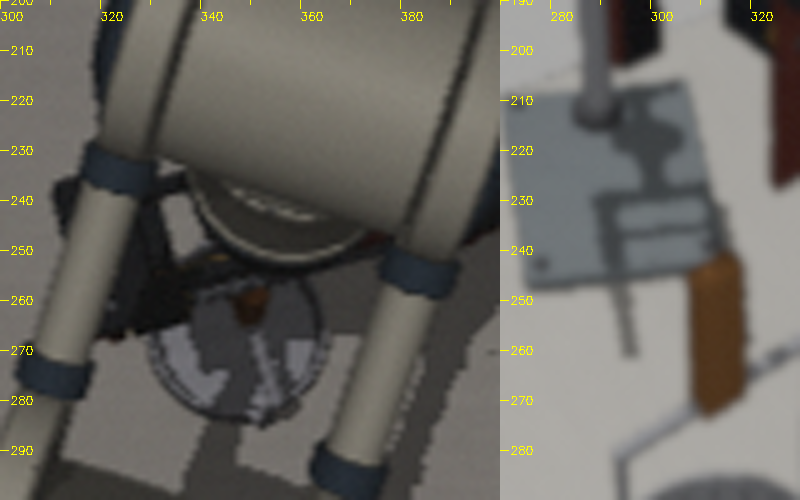

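The picture shows the fingers straddling the grip: in the side view they are at about columns 300 and 323, with the grip at 312. Next I descend.

Request:
{"method": "jog_arm", "body": {"steps": [[1,[0,0.2,-2],[0,0,0]],[1,[0,0.2,-4],[0,0,0]],[1,[0,0.2,-6],[0,0,0]],[1,[0,0.2,-8],[0,0,0]],[1,[0,0.2,-10],[0,0,0]],[1,[0,0.2,-11.2],[0,0,0]],[1,[0,0.2,-11.2],[0,0,0]]]}}

```text
time_s: 2.78
position: [0.5286, -0.1297, 0.1859]
orientation: [2.827, 1.566, 3.121]
wrist_force: [-1.0, 0.3, 0.1]
finger_gap: 1.0
```

Request:
{"method": "jog_arm", "body": {"force": 25, "steps": [[0.4,[0,0,0],[0,0,0]],[0.3,[0,0,0],[0,0,0]],[0.25,[0,0,0],[0,0,0]],[0.2,[0,0,0],[0,0,0]],[0.15,[0,0,0],[0,0,0]],[0.1,[0,0,0],[0,0,0]],[0,[0,0,0],[0,0,0]],[0,[0,0,0],[0,0,0]]]}}

```text
time_s: 3.45
position: [0.5287, -0.1297, 0.186]
orientation: [2.83, 1.566, 3.123]
wrist_force: [-0.3, -0.2, -0.3]
finger_gap: 0.431
```

```bash
python3 st.py
```

```text
t 3.45 pos [ 0.5287 -0.1297  0.186 ] x [-0.0048  0.0001 -1.    ] yawY 1.8645187645660584 q [-0.3023 -0.0588  1.447  -0.0014  1.758  -2.1671] F [-0.2795 -0.155  -0.319 ] T [ 0.0771  0.0036 -0.0199] gap 0.4305348315652146
turn -0.0012224377711618217
turn -0.5422224377711617
```

Request:
{"method": "jog_arm", "body": {"steps": [[0,[0,0,0],[0,0,0]],[0,[0,0,0],[0,0,0]],[0,[0,0,0],[0,0,0]],[0,[0,0,0],[0,0,0]],[0,[0,0,0],[0,0,0]],[0,[0,0,0],[0,0,0]]], "force": 30}}

```text
time_s: 3.95
position: [0.5286, -0.1298, 0.1857]
orientation: [2.833, 1.566, 3.126]
wrist_force: [0.2, 0.9, -0.9]
finger_gap: 0.156
```

Request:
{"method": "jog_arm", "body": {"steps": [[0,[0,0,0],[0,0,0]],[0,[0,0,0],[0,0,0]],[0,[0,0,0.3],[0,0,0]],[0,[0,0,0.8],[0,0,0]],[0,[0,0,1.5],[0,0,0]],[0,[0,0,2],[0,0,0]],[0,[0,0,2],[0,0,0]],[0,[0,0,2],[0,0,0]]]}}

```text
time_s: 4.62
position: [0.5288, -0.1298, 0.2064]
orientation: [2.916, 1.567, -3.073]
wrist_force: [0.4, 0.5, -3.9]
finger_gap: 0.156
```

```bash
python3 st.py
```

```text
t 4.6167 pos [ 0.5288 -0.1298  0.2064] x [-0.0041 -0.0003 -1.    ] yawY 1.8645222673772928 q [-0.3023 -0.0574  1.4095 -0.0015  1.7933 -2.1671] F [ 0.4256  0.4756 -3.9006] T [ 0.0157  0.0116 -0.0025] gap 0.1557941012952956
turn -0.0012259405823962233
turn -0.5422259405823961
```

Request:
{"method": "jog_arm", "body": {"steps": [[0,[0,0,1.5],[0,0,0]],[0,[0,0.5,3.5],[0,0,-0.04]],[0,[0.2,1.5,5.5],[0,0,-0.1]],[0,[0.5,3,7.5],[0,0,-0.17]],[0,[0.9,5,8.7],[0,0,-0.25]],[0,[1.2,7,8.7],[0,0,-0.33]],[0,[1.5,9,8.7],[0,0,-0.41]],[0,[1.8,11,8.7],[0,0,-0.48]],[0,[2,13,8.7],[0,0,-0.52]],[0,[2.1,13.9,8.7],[0,0,-0.542]]]}}

```text
time_s: 5.45
position: [0.5499, 0.0115, 0.293]
orientation: [2.77, 1.566, 2.522]
wrist_force: [0.1, -0.1, -2.9]
finger_gap: 0.155
```

Request:
{"method": "jog_arm", "body": {"steps": [[0,[0,0,0],[0,0,0]],[0,[0,0,0],[0,0,0]],[0,[0,0,0],[0,0,0]]]}}

```text
time_s: 5.7
position: [0.5498, 0.011, 0.2927]
orientation: [2.893, 1.565, 2.645]
wrist_force: [-0.2, 0.3, -2.8]
finger_gap: 0.162
```

```bash
cat > rel.py <<'E'
from st import *
from fit import solve,pt
from h import *
from rig import read_camera
p=solve(); p[2]=-.2485
s,M=st(); b=np.array(s["position"])+M[:,0]*.041
d=b-np.array(pt(p,(0,0,0),1)); c,sn=np.cos(p[2]),np.sin(p[2])
Rz=lambda v:np.array([c*v[0]+sn*v[1],-sn*v[0]+c*v[1],v[2]])
print("bar rel hook mm",Rz(d)*1e3,"F stand",Rz(s["wrist_force"]),"yaw err",(np.arctan2(M[1,1],M[0,1])-np.pi/2-p[2]))
E
python3 - <<'E'
import rel
from h import *
from rig import read_camera
cv2.imwrite("pics/side2.png",read_camera("side")[:,:,::-1])
cv2.imwrite("pics/top2.png",read_camera("top")[:,:,::-1])
crop("pics/side2.png","pics/s3.png",260,130,110,100,6)
E
```

```text
t 5.7 pos [0.5498 0.011  0.2927] x [-0.0048  0.0026 -1.    ] yawY 1.3228484781038319 q [-0.0434 -0.0137  1.2133  0.0026  1.9469 -1.3653] F [-0.1707  0.2925 -2.7599] T [-0.0022 -0.0282 -0.0264] gap 0.16152003346998128
bar rel hook mm [  -0.659  -108.1231   17.5763] F stand [-0.2374  0.2415 -2.7599] yaw err 0.0005521513089353225
```

View pics/s3.png

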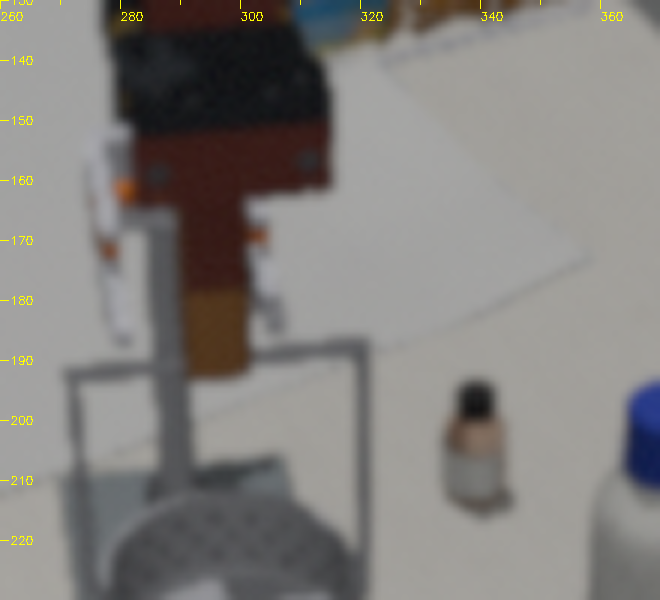

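The bar is level and parallel to the hooks, with its ends at (271,192.5) and (319,187.5) and the hook tips inside its span at (281,187) and (306,184.5). I'll check this against the projection and the y=-30 target.

```bash
python3 - <<'E'
from rel import *
ex=np.array([c,sn,0]); ey=np.array([-sn,c,0])
print(proj("side",[b-.054*ex+[0,0,.0],b+.054*ex]))
t=np.array(pt(p,(0,-30,18),1)); print("shift cm",(t-b)*100, "ey",ey)
E
```

```text
t 5.8 pos [0.5498 0.0106 0.2929] x [-0.0045  0.0027 -1.    ] yawY 1.321703276680179 q [-0.0441 -0.0138  1.2131  0.0027  1.9469 -1.3649] F [ 0.3196 -1.409  -4.2005] T [ 0.0216 -0.0697 -0.0322] gap 0.160353718652008
bar rel hook mm [  -0.5397 -108.4599   17.763 ] F stand [ 0.6564 -1.2871 -4.2005] yaw err -0.0005930501147174971
[[271.1244 192.843 ]
 [319.5668 187.8021]]
shift cm [1.982  7.5917 0.0237] ey [0.246  0.9693 0.    ]
```

Request:
{"method": "jog_arm", "body": {"steps": [[0,[0.3,1.1,0],[0,0,0]],[0,[0.6,2.2,0],[0,0,0]],[0,[0.9,3.3,0],[0,0,0]],[0,[1.1,4.3,0],[0,0,0]],[0,[1.4,5.3,0],[0,0,0]],[0,[1.6,6.2,0],[0,0,0]],[0,[1.8,7,0],[0,0,0]],[0,[2,7.6,0],[0,0,0]],[0,[2,7.6,0],[0,0,0]],[0,[2,7.6,0],[0,0,0]]]}}

```text
time_s: 6.63
position: [0.5699, 0.0869, 0.2927]
orientation: [2.933, 1.565, 2.684]
wrist_force: [-0.1, -0.9, -4.0]
finger_gap: 0.158
```

```bash
python3 - <<'E'
from rel import *
im=read_camera("side"); cv2.imwrite("pics/side3.png",im[:,:,::-1])
crop("pics/side3.png","pics/s4.png",260,130,80,80,7)
E
```

```text
t 6.6333 pos [0.5699 0.0869 0.2927] x [-0.0048  0.0024 -1.    ] yawY 1.3222589476245672 q [ 0.0906  0.0577  1.1408  0.003   1.9477 -1.2306] F [-0.0581 -0.8617 -3.9752] T [-0.0066  0.0356 -0.0268] gap 0.15766722723975962
bar rel hook mm [  0.1154 -29.6377  17.6065] F stand [ 0.1556 -0.8495 -3.9752] yaw err -3.7379170329365774e-05
```

View pics/s4.png

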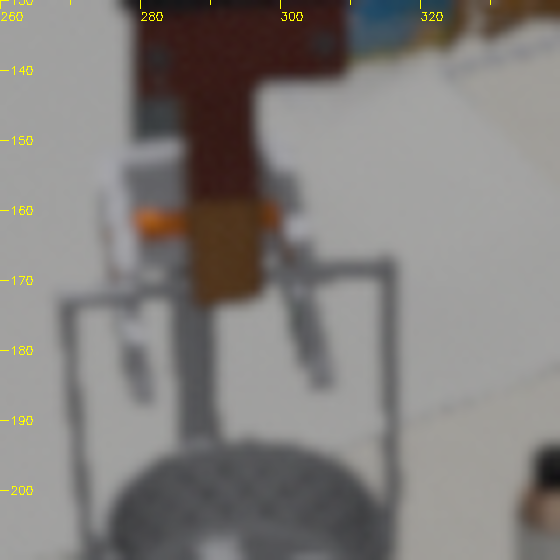

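The bar now lies above both hook plates and in front of the upper fingers. I'll feel downward for the ledge.

Request:
{"method": "jog_arm", "body": {"steps": [[0,[0,0,-0.2],[0,0,0]],[0,[0,0,-0.4],[0,0,0]],[0,[0,0,-0.6],[0,0,0]],[0,[0,0,-0.7],[0,0,0]],[0,[0,0,-0.8],[0,0,0]],[0,[0,0,-0.8],[0,0,0]]]}}

```text
time_s: 7.18
position: [0.5697, 0.0864, 0.2845]
orientation: [2.969, 1.565, 2.72]
wrist_force: [-0.1, -0.9, -3.7]
finger_gap: 0.157
```

Request:
{"method": "jog_arm", "body": {"steps": [[0,[0,0,-0.05],[0,0,0]],[0,[0,0,-0.1],[0,0,0]],[0,[0,0,-0.15],[0,0,0]],[0,[0,0,-0.2],[0,0,0]],[0,[0,0,-0.2],[0,0,0]]]}}

```text
time_s: 7.6
position: [0.5697, 0.0864, 0.2824]
orientation: [2.973, 1.565, 2.724]
wrist_force: [0.2, 0.7, -2.0]
finger_gap: 0.155
```

Request:
{"method": "jog_arm", "body": {"steps": [[0,[0,0,-0.05],[0,0,0]],[0,[0,0,-0.1],[0,0,0]],[0,[0,0,-0.15],[0,0,0]],[0,[0,0,-0.15],[0,0,0]]]}}

```text
time_s: 7.93
position: [0.5697, 0.0864, 0.2808]
orientation: [2.988, 1.565, 2.739]
wrist_force: [0.2, 0.3, -3.7]
finger_gap: 0.158
```

Request:
{"method": "jog_arm", "body": {"steps": [[0,[0,0,-0.05],[0,0,0]],[0,[0,0,-0.1],[0,0,0]],[0,[0,0,-0.1],[0,0,0]]]}}

```text
time_s: 8.18
position: [0.5697, 0.0863, 0.2796]
orientation: [3.008, 1.565, 2.758]
wrist_force: [0.2, -0.3, -3.6]
finger_gap: 0.161
```

Request:
{"method": "jog_arm", "body": {"steps": [[0,[0,0,-0.05],[0,0,0]],[0,[0,0,-0.1],[0,0,0]],[0,[0,0,-0.1],[0,0,0]]]}}

```text
time_s: 8.43
position: [0.5696, 0.0864, 0.2784]
orientation: [3.024, 1.565, 2.775]
wrist_force: [-0.9, -1.0, -3.1]
finger_gap: 0.158
```

Request:
{"method": "jog_arm", "body": {"steps": [[0,[0,0,-0.05],[0,0,0]],[0,[0,0,-0.1],[0,0,0]],[0,[0,0,-0.1],[0,0,0]]]}}

```text
time_s: 8.68
position: [0.5696, 0.0864, 0.2772]
orientation: [3.046, 1.564, 2.796]
wrist_force: [0.5, -1.1, -3.7]
finger_gap: 0.153
```

Request:
{"method": "jog_arm", "body": {"steps": [[0,[0,0,-0.05],[0,0,0]],[0,[0,0,-0.1],[0,0,0]],[0,[0,0,-0.1],[0,0,0]]]}}

```text
time_s: 8.93
position: [0.5696, 0.0864, 0.2761]
orientation: [3.05, 1.564, 2.801]
wrist_force: [0.6, -0.5, -4.2]
finger_gap: 0.157
```

Request:
{"method": "jog_arm", "body": {"steps": [[0,[0,0,-0.05],[0,0,0]],[0,[0,0,-0.1],[0,0,0]],[0,[0,0,-0.1],[0,0,0]]]}}

```text
time_s: 9.18
position: [0.5696, 0.0864, 0.2749]
orientation: [3.071, 1.564, 2.822]
wrist_force: [-0.3, 0.6, -3.8]
finger_gap: 0.158
```

```bash
python3 - <<'E'
from rel import *
im=read_camera("side"); cv2.imwrite("pics/side4.png",im[:,:,::-1])
crop("pics/side4.png","pics/s5.png",260,130,80,80,7)
ex=np.array([c,sn,0]);print(proj("side",[b-.054*ex+[0,0,.0],b+.054*ex]))
E
```

```text
t 9.1833 pos [0.5696 0.0864 0.2749] x [-0.0064  0.0021 -1.    ] yawY 1.3215513380263977 q [ 0.0898  0.0493  1.1815  0.0029  1.917  -1.2308] F [-0.2893  0.586  -3.7692] T [-0.0163  0.0243  0.0152] gap 0.15754872621867164
bar rel hook mm [ -0.106  -30.2501  -0.2061] F stand [-0.4245  0.4969 -3.7692] yaw err -0.0007449887684988776
[[268.9207 179.3432]
 [314.5621 174.7108]]
```

View pics/s5.png

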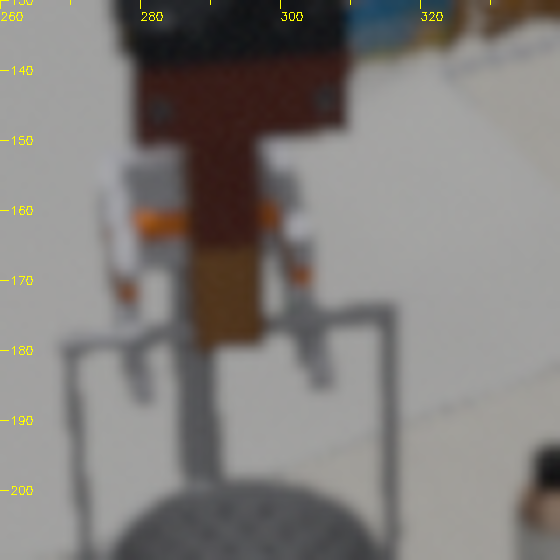

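The bar now crosses the plates at rows 178 and 176, in front of the orange keeper spots at rows 171.5 and 169. There is no contact yet, so I keep feeling downward.

Request:
{"method": "jog_arm", "body": {"steps": [[0,[0,0,-0.05],[0,0,0]],[0,[0,0,-0.1],[0,0,0]],[0,[0,0,-0.1],[0,0,0]]]}}

```text
time_s: 9.48
position: [0.5696, 0.0863, 0.2746]
orientation: [3.009, 1.565, 2.759]
wrist_force: [-0.7, -0.3, -1.0]
finger_gap: 0.157
```

Request:
{"method": "jog_arm", "body": {"steps": [[0,[0,0,-0.05],[0,0,0]],[0,[0,0,-0.1],[0,0,0]],[0,[0,0,-0.1],[0,0,0]]]}}

```text
time_s: 9.73
position: [0.5696, 0.0864, 0.2745]
orientation: [2.884, 1.566, 2.635]
wrist_force: [-0.7, 0.8, 2.1]
finger_gap: 0.157
```

Request:
{"method": "jog_arm", "body": {"steps": [[0,[0,0,-0.05],[0,0,0]],[0,[0,0,-0.1],[0,0,0]],[0,[0,0,-0.1],[0,0,0]]]}}

```text
time_s: 9.98
position: [0.5695, 0.0864, 0.2744]
orientation: [2.723, 1.567, 2.474]
wrist_force: [-2.0, -0.4, 4.8]
finger_gap: 0.161
```

Contact: the ledge top is at about z = 0.2295 (head 14.5 mm high). I'll lift 2 mm and refit the head's y with this height fixed.

Request:
{"method": "jog_arm", "body": {"steps": [[0,[0,0,0.1],[0,0,0]],[0,[0,0,0.2],[0,0,0]],[0,[0,0,0.2],[0,0,0]],[0,[0,0,0.2],[0,0,0]]]}}

```text
time_s: 10.32
position: [0.5695, 0.0863, 0.2754]
orientation: [2.923, 1.566, 2.674]
wrist_force: [0.3, -0.1, -3.5]
finger_gap: 0.157
```

```bash
sed -i 's/^def solve.*/def solve(dz=.0145):\n    r=least_squares(lambda q:f([*q,dz]),[.58,.12,-.25,0],loss="soft_l1").x; return np.r_[r,dz]/' fit.py; python3 fit.py | grep -v basket; python3 rel.py
```

```text
[ 0.5792  0.1235 -0.2479 -0.0058  0.0145]
('side', (-55, 130, 12)) [-1.1 -0.4]
('side', (55, 130, 12)) [ 1.1 -1. ]
('side', (-55, -30, 12)) [-0.8  0.4]
('top', (-55, -30, 12)) [0.3 1.2]
('top', (-55, 130, 12)) [-0.9  0.3]
('top', (55, -30, 12)) [ 0.9 -0.9]
('side', (-30, -8, 4)) [0.3 0.9]
('side', (30, -8, 4)) [0.3 0.9]
('top', (-30, -14, 19)) [-2.  -2.4]
('top', (30, -14, 19)) [-0.6 -2.8]
('top', (-30, -53, -7)) [0.4 0.1]
('top', (30, -53, -7)) [-0.4  0.4]
('side', (-30, -53, -9)) [-0.5  1.5]
('side', (30, -53, -9)) [0.  1.3]
hook pt [np.float64(0.5777355228032277), np.float64(0.11789800984281068), np.float64(0.2295)]
t 10.3167 pos [0.5695 0.0863 0.2754] x [-0.0046  0.0023 -1.    ] yawY 1.3215289046525955 q [ 0.0898  0.0476  1.1824  0.0029  1.9159 -1.2308] F [ 0.2677 -0.1422 -3.5113] T [-0.0165  0.0096  0.0311] gap 0.15706482233317298
bar rel hook mm [ -0.3866 -32.5506   4.8855] F stand [ 0.2944 -0.072  -3.5113] yaw err -0.0007674221423010219
```

Request:
{"method": "jog_arm", "body": {"steps": [[0,[0,0,0.1],[0,0,0]],[0,[0.05,0.2,0.1],[0,0,0]],[0,[0.1,0.4,0.1],[0,0,0]],[0,[0.15,0.6,0.1],[0,0,0]],[0,[0.2,0.8,0.1],[0,0,0]],[0,[0.25,1,0.1],[0,0,0]],[0,[0.3,1.2,0.1],[0,0,0]],[0,[0.34,1.35,0.1],[0,0,0]],[0,[0.34,1.35,0.1],[0,0,0]]]}}

```text
time_s: 11.07
position: [0.573, 0.1003, 0.2763]
orientation: [2.904, 1.566, 2.656]
wrist_force: [-0.1, -0.3, -3.9]
finger_gap: 0.158
```

```bash
python3 rel.py
```

```text
t 11.0667 pos [0.573  0.1003 0.2763] x [-0.0046  0.0024 -1.    ] yawY 1.3219940472152336 q [ 0.113   0.0634  1.1643  0.0031  1.9182 -1.208 ] F [-0.1149 -0.2746 -3.8981] T [-0.0252 -0.0548 -0.045 ] gap 0.1575089144320185
bar rel hook mm [ -0.4516 -18.2176   5.837 ] F stand [-0.0438 -0.2944 -3.8981] yaw err -0.00030227957966294516
```

Request:
{"method": "jog_arm", "body": {"steps": [[0,[0.025,0.1,0],[0,0,0]],[0,[0.05,0.2,0],[0,0,0]],[0,[0.075,0.3,0],[0,0,0]],[0,[0.075,0.3,0],[0,0,0]]]}}

```text
time_s: 11.4
position: [0.5738, 0.1034, 0.2763]
orientation: [2.887, 1.566, 2.638]
wrist_force: [1.1, -0.1, -2.9]
finger_gap: 0.156
```

Request:
{"method": "jog_arm", "body": {"steps": [[0,[0.025,0.1,0],[0,0,0]],[0,[0.05,0.2,0],[0,0,0]],[0,[0.075,0.3,0],[0,0,0]],[0,[0.075,0.3,0],[0,0,0]]]}}

```text
time_s: 11.73
position: [0.5746, 0.1065, 0.2763]
orientation: [2.901, 1.566, 2.652]
wrist_force: [-0.7, 0.4, -3.4]
finger_gap: 0.157
```

Request:
{"method": "jog_arm", "body": {"steps": [[0,[0.025,0.1,0],[0,0,0]],[0,[0.05,0.2,0],[0,0,0]],[0,[0.05,0.2,0],[0,0,0]]]}}

```text
time_s: 11.98
position: [0.575, 0.1082, 0.2763]
orientation: [3.055, 1.566, 2.805]
wrist_force: [-0.1, -2.0, -2.7]
finger_gap: 0.155
```

Request:
{"method": "jog_arm", "body": {"steps": [[0,[0.025,0.1,0],[0,0,0]],[0,[0.05,0.2,0],[0,0,0]],[0,[0.05,0.2,0],[0,0,0]]]}}

```text
time_s: 12.23
position: [0.5755, 0.1101, 0.2763]
orientation: [3.14, 1.566, 2.891]
wrist_force: [-0.8, -3.3, -2.8]
finger_gap: 0.158
```

```bash
python3 rel.py
```

```text
t 12.2333 pos [0.5755 0.1101 0.2763] x [-0.005   0.0013 -1.    ] yawY 1.3214542666225073 q [ 0.1298  0.0754  1.1518  0.0021  1.9192 -1.191 ] F [-0.8048 -3.3426 -2.7736] T [-0.6877  0.2459  0.0511] gap 0.15789799458848075
bar rel hook mm [-0.4658 -8.1336  5.7914] F stand [ 0.0421 -3.4379 -2.7736] yaw err -0.0008420601723892474
```

The keeper touches as predicted (3.4 N at y of about -8). I keep pushing.

Request:
{"method": "jog_arm", "body": {"steps": [[0,[0.025,0.1,0],[0,0,0]],[0,[0.05,0.2,0],[0,0,0]],[0,[0.075,0.3,0],[0,0,0]],[0,[0.075,0.3,0],[0,0,0]]]}}

```text
time_s: 12.57
position: [0.5762, 0.113, 0.2763]
orientation: [-3.071, 1.566, 2.962]
wrist_force: [-0.4, -4.2, -3.1]
finger_gap: 0.158
```

Request:
{"method": "jog_arm", "body": {"steps": [[0,[0.025,0.1,0],[0,0,0]],[0,[0.05,0.2,0],[0,0,0]],[0,[0.075,0.3,0],[0,0,0]],[0,[0.075,0.3,0],[0,0,0]]]}}

```text
time_s: 12.9
position: [0.577, 0.1159, 0.2763]
orientation: [-2.981, 1.565, 3.053]
wrist_force: [-1.1, -5.7, -2.1]
finger_gap: 0.158
```

Request:
{"method": "jog_arm", "body": {"steps": [[0,[0.025,0.1,0],[0,0,0]],[0,[0.05,0.2,0],[0,0,0]],[0,[0.05,0.2,0],[0,0,0]]]}}

```text
time_s: 13.15
position: [0.5774, 0.1177, 0.2763]
orientation: [-2.844, 1.565, -3.094]
wrist_force: [-0.6, -6.0, -2.7]
finger_gap: 0.153
```

```bash
python3 rel.py
```

```text
t 13.15 pos [0.5774 0.1177 0.2763] x [-0.0055 -0.0003 -1.    ] yawY 1.3206766118278526 q [ 0.143   0.0854  1.1413  0.0006  1.9204 -1.1775] F [-0.6475 -6.0262 -2.7348] T [-1.2478  0.3798  0.1274] gap 0.15282609956603335
bar rel hook mm [-0.4536 -0.3749  5.809 ] F stand [ 0.8545 -6.0003 -2.7348] yaw err -0.0016197149670439948
```

Request:
{"method": "jog_arm", "body": {"steps": [[0,[0.025,0.1,0],[0,0,0]],[0,[0.05,0.2,0],[0,0,0]],[0,[0.05,0.2,0],[0,0,0]]]}}

```text
time_s: 13.4
position: [0.5778, 0.1192, 0.2763]
orientation: [-2.68, 1.565, -2.931]
wrist_force: [-1.8, -6.6, -2.4]
finger_gap: 0.156
```

Request:
{"method": "jog_arm", "body": {"steps": [[0,[0.025,0.1,0],[0,0,0]],[0,[0.025,0.1,0],[0,0,0]],[0,[0.025,0.1,0],[0,0,0]]]}}

```text
time_s: 13.65
position: [0.5779, 0.1197, 0.2763]
orientation: [-2.52, 1.564, -2.771]
wrist_force: [-2.2, -6.7, -3.1]
finger_gap: 0.156
```

```bash
python3 rel.py
```

```text
t 13.65 pos [0.5779 0.1197 0.2763] x [-0.0064 -0.0025 -1.    ] yawY 1.3194246178515663 q [ 0.1474  0.0891  1.1373 -0.0016  1.9219 -1.1725] F [-2.2259 -6.6883 -3.1373] T [-1.3574  0.4283  0.0994] gap 0.15609053030473205
bar rel hook mm [-0.4725  1.5856  5.8142] F stand [-0.5125 -7.0303 -3.1373] yaw err -0.0028717089433302756
```

Request:
{"method": "jog_arm", "body": {"steps": [[0,[0.025,0.1,0],[0,0,0]],[0,[0.025,0.1,0],[0,0,0]],[0,[0.025,0.1,0],[0,0,0]]]}}

```text
time_s: 13.9
position: [0.578, 0.12, 0.2763]
orientation: [-2.399, 1.563, -2.651]
wrist_force: [-2.7, -6.9, -2.9]
finger_gap: 0.158
```

```bash
python3 rel.py
```

```text
t 13.9 pos [0.578  0.12   0.2763] x [-0.007  -0.0037 -1.    ] yawY 1.3187287289208403 q [ 0.1487  0.0903  1.1361 -0.0028  1.9227 -1.171 ] F [-2.7152 -6.8682 -2.9425] T [-1.4382  0.4911  0.0707] gap 0.1575368076851971
bar rel hook mm [-0.4808  1.8964  5.8227] F stand [-0.9426 -7.325  -2.9425] yaw err -0.0035675978740563052
```

The stop is felt (about 7.3 N and no more advance). I ease back about 0.5 mm, level the tool slightly, and lower.

Request:
{"method": "jog_arm", "body": {"steps": [[0,[0,0,-0.1],[0.002,-0.003,0.002]],[0,[0,0,-0.2],[0.004,-0.006,0.003]],[0,[0,0,-0.3],[0.004,-0.006,0.003]],[0,[0,0,-0.4],[0.004,-0.006,0.003]],[0,[0,0,-0.5],[0.004,-0.006,0.003]],[0,[0,0,-0.6],[0.004,-0.006,0.003]],[0,[0,0,-0.6],[0.004,-0.006,0.003]]]}}

```text
time_s: 14.48
position: [0.5781, 0.1193, 0.2706]
orientation: [-1.839, 1.57, -2.089]
wrist_force: [-1.9, -6.8, -1.8]
finger_gap: 0.156
```

```bash
python3 rel.py
```

```text
t 14.4833 pos [0.5781 0.1193 0.2706] x [-0.0005 -0.0009 -1.    ] yawY 1.320707267690266 q [ 0.1464  0.0808  1.1563 -0.0009  1.9052 -1.1746] F [-1.8636 -6.762  -1.7544] T [-1.389   0.3346 -0.0256] gap 0.15628020443549148
bar rel hook mm [-0.041   1.4055  0.1137] F stand [-0.1432 -7.0127 -1.7544] yaw err -0.0015890591046305302
```

The bar has gone below ledge level without contact, so it is in the throats. I carry on down.

Request:
{"method": "jog_arm", "body": {"steps": [[0,[0,0,-0.1],[0,0,0]],[0,[0,0,-0.2],[0,0,0]],[0,[0,0,-0.3],[0,0,0]],[0,[0,0,-0.4],[0,0,0]],[0,[0,0,-0.5],[0,0,0]],[0,[0,0,-0.6],[0,0,0]],[0,[0,0,-0.6],[0,0,0]]]}}

```text
time_s: 15.07
position: [0.5781, 0.1199, 0.2645]
orientation: [-2.365, 1.57, -2.614]
wrist_force: [0.5, -0.2, -3.9]
finger_gap: 0.153
```

```bash
python3 rel.py
```

```text
t 15.0667 pos [0.5781 0.1199 0.2645] x [-0.0004 -0.0002 -1.    ] yawY 1.3215024065454988 q [ 0.147   0.0783  1.1698 -0.0002  1.8938 -1.1746] F [ 0.4751 -0.1578 -3.8615] T [-0.0272  0.0101  0.047 ] gap 0.15334844204918585
bar rel hook mm [-0.1389  2.0127 -6.0029] F stand [ 0.4993 -0.0361 -3.8615] yaw err -0.0007939202493977837
```

Side force is back to zero, so the keeper has sprung shut over the bar. Next I centre in the throat and lower onto the pads.

Request:
{"method": "jog_arm", "body": {"steps": [[0,[-0.02,-0.07,-0.1],[0,0,0]],[0,[-0.02,-0.07,-0.2],[0,0,0]],[0,[-0.02,-0.07,-0.3],[0,0,0]],[0,[-0.02,-0.07,-0.4],[0,0,0]],[0,[-0.02,-0.07,-0.5],[0,0,0]],[0,[-0.02,-0.07,-0.5],[0,0,0]]]}}

```text
time_s: 15.57
position: [0.5779, 0.1192, 0.2595]
orientation: [-2.29, 1.571, -2.539]
wrist_force: [0.3, 0.4, -2.5]
finger_gap: 0.159
```

Request:
{"method": "jog_arm", "body": {"steps": [[0,[0,0,-0.05],[0,0,0]],[0,[0,0,-0.1],[0,0,0]],[0,[0,0,-0.15],[0,0,0]],[0,[0,0,-0.15],[0,0,0]]]}}

```text
time_s: 15.9
position: [0.5779, 0.1192, 0.258]
orientation: [-2.295, 1.571, -2.544]
wrist_force: [0.4, 0.4, -2.1]
finger_gap: 0.161
```

Request:
{"method": "jog_arm", "body": {"steps": [[0,[0,0,-0.05],[0,0,0]],[0,[0,0,-0.1],[0,0,0]],[0,[0,0,-0.1],[0,0,0]]]}}

```text
time_s: 16.15
position: [0.5779, 0.1192, 0.257]
orientation: [-2.405, 1.571, -2.654]
wrist_force: [-0.1, 0.2, -1.2]
finger_gap: 0.155
```

```bash
python3 rel.py
```

```text
t 16.15 pos [0.5779 0.1192 0.257 ] x [-0. -0. -1.] yawY 1.321497232235301 q [ 0.1458  0.0742  1.1876 -0.      1.8798 -1.1757] F [-0.1429  0.1515 -1.213 ] T [0.0394 0.0128 0.005 ] gap 0.15491793268673476
bar rel hook mm [ -0.1379   1.3434 -13.519 ] F stand [-0.1757  0.1117 -1.213 ] yaw err -0.0007990945595956478
```

Request:
{"method": "jog_arm", "body": {"steps": [[0,[0,0,-0.05],[0,0,0]],[0,[0,0,-0.05],[0,0,0]]]}}

```text
time_s: 16.32
position: [0.578, 0.1192, 0.2566]
orientation: [0.582, 1.571, 0.332]
wrist_force: [-1.1, 0.3, -0.9]
finger_gap: 0.159
```

Request:
{"method": "jog_arm", "body": {"steps": [[0.2,[0,0,0],[0,0,0]],[0.25,[0,0,0],[0,0,0]],[0.3,[0,0,0],[0,0,0]],[0.4,[0,0,0],[0,0,0]],[0.4,[0,0,0],[0,0,0]],[0.4,[0,0,0],[0,0,0]]]}}

```text
time_s: 16.82
position: [0.578, 0.1192, 0.2567]
orientation: [0.382, 1.57, 0.133]
wrist_force: [-1.2, 0.2, 0.1]
finger_gap: 0.401
```

```bash
python3 - <<'E'
from rel import *
im=read_camera("side"); cv2.imwrite("pics/side5.png",im[:,:,::-1])
crop("pics/side5.png","pics/s6.png",260,130,80,80,7)
E
```

```text
t 16.8167 pos [0.578  0.1192 0.2567] x [ 0.0004  0.0001 -1.    ] yawY 1.3215116161062386 q [ 0.1458  0.0738  1.1885 -0.      1.8789 -1.1757] F [-1.234   0.2477  0.055 ] T [ 0.002  -0.0163  0.006 ] gap 0.4008027615182751
bar rel hook mm [ -0.0685   1.3688 -13.7778] F stand [-1.257  -0.0634  0.055 ] yaw err -0.0007847106886579858
```

View pics/s6.png

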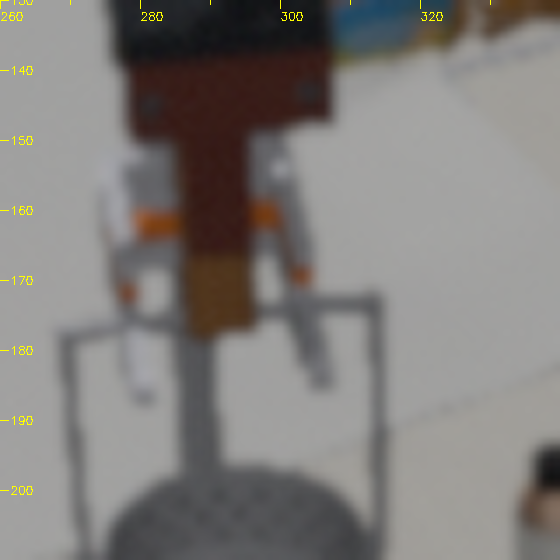

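The basket hangs with the gripper open. The orange keeper spots are back at (277,171.5) and (302,169), and the bar passes beneath them. Now I withdraw straight up.

Request:
{"method": "jog_arm", "body": {"steps": [[0.4,[0,0,0.5],[0,0,0]],[0.4,[0,0,1],[0,0,0]],[0.4,[0,0,2],[0,0,0]],[0.4,[0,0,3],[0,0,0]],[0.4,[0,0,4.5],[0,0,0]],[0.4,[0,0,6],[0,0,0]],[0.4,[0,0,8],[0,0,0]],[0.4,[0,0,10],[0,0,0]],[0.4,[0,0,10],[0,0,0]]]}}

```text
time_s: 17.62
position: [0.5783, 0.1193, 0.3627]
orientation: [0.393, 1.562, 0.143]
wrist_force: [-0.2, 0.5, 0.9]
finger_gap: 0.399
```

Request:
{"method": "jog_arm", "body": {"steps": [[0.4,[-1.5,-2.5,0],[0,0,0]],[0.4,[-3,-5,0],[0,0,0]],[0.4,[-5,-8,0],[0,0,0]],[0.4,[-7,-11,0],[0,0,0]],[0.4,[-9,-14,0],[0,0,0]],[0.4,[-10,-17,0],[0,0,0]],[0.4,[-10,-20,0],[0,0,0]],[0.4,[-10,-22,0],[0,0,0]],[0.4,[-10,-22,0],[0,0,0]],[0.4,[-10,-22,0],[0,0,0]]]}}

```text
time_s: 18.45
position: [0.4782, -0.1013, 0.3623]
orientation: [0.452, 1.562, 0.2]
wrist_force: [0.7, 0.8, 0.5]
finger_gap: 0.396
```

```bash
python3 - <<'E'
from h import *
from rig import read_camera
for n in C: cv2.imwrite(f"pics/{n}6.png",read_camera(n)[:,:,::-1])
crop("pics/side6.png","pics/a.png",255,130,90,100,5); crop("pics/top6.png","pics/b.png",195,195,65+5,100,5)
cv2.imwrite("pics/f.png",np.hstack([cv2.imread("pics/a.png"),cv2.imread("pics/b.png")]))
E
```

```text
(no output)
```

View pics/f.png

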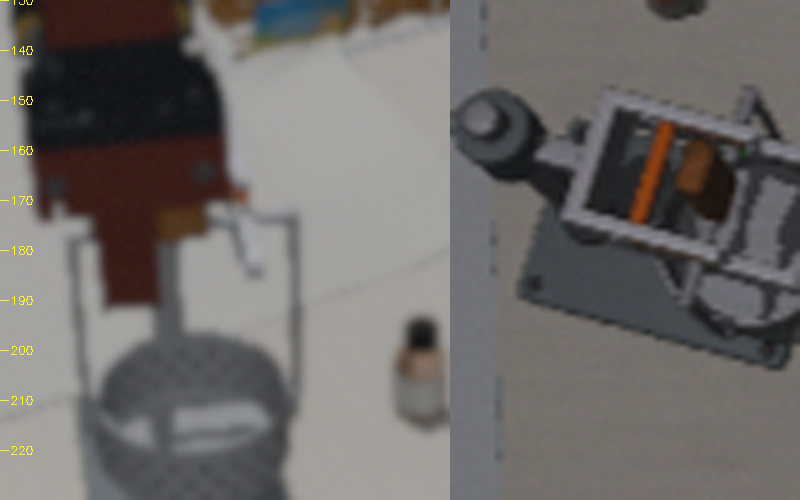

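The basket hangs level and upright. The keeper bar is at (238,220) in the top view, the same as in the first picture, so it is shut. The gripper is clear.

```bash
python3 -c "
from rig import order; print(order.job_done())"
```

```text
the job is handed in; nothing more can be done
None
```

The basket now hangs on the hooks by itself with the keeper shut over its bar. I handed the job in at about 18.5 s, well under the 51 s limit; no verdict is reported.

- **Finding the head:** touch put the ledge top at z ≈ 0.2295 m, about 14.5 mm above nominal. Sight alone had put it about 4.5 mm higher than that.
- **Hanging it:** I pushed the keeper back with the bar until the force levelled at about 7.3 N with almost no further advance. I then lowered the bar into the throats; the side force dropped to zero as the keeper sprang over it. The pads took the weight at about z = -13.8 mm (given: -14 mm).
- **Forces:** the highest force against the stand was about 8.5 N, when feeling for the ledge.
- **Last check:** the final pictures show the basket hanging level and upright, the keeper back where it was at the start, and the gripper clear. The view was partly blocked by the gripper from the side, and the pads themselves could not be seen. I did not re-measure the bystanders, but the path stayed clear of them by plan, and no unexpected contact was felt.

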